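# Turn the jar carousel so the red-lidded jar faces the customer

### The arm

A 6-joint arm with a two-finger parallel gripper is mounted at the origin on the work surface. World frame = base frame: x ahead of the robot, y to its left, z up, the work surface at z = 0. Lengths are in mm, angles in degrees, forces in N, time in s.
With the tool pointing down it reaches from about 350 to 850 mm from the base axis. Payload 8.1 kg.
Tool frame: the origin (TCP) lies at the very end of the fingers, on their centre line; the grasp point (between the pads) lies grip_depth behind it (grip_depth is the distance from the TCP to the grasp point, in mm); z points along the fingers, y is the direction in which the jaws open and shut (so a half turn about z gives the same grasp; the last joint's range is limited). The gripper opens to 85 mm and grips with 20 to 120 N. Pads are 22 mm wide; open, the fingers measure 114 mm over their backs; the gripper's body (76 mm by 85 mm) begins 54 mm behind the grasp point. The pads swing forward as they close: fully open they stand 13 mm farther back than shut.
Start: joints at [-74.622, 7.471, 85.268, -0, 87.261, -4.893], TCP at [207.899, -562.835, 231.292] pointing down, gripper open.
Joint ranges: [-169.43, 169.43], [-51.17, 129.36], [1.28, 143.12], [-76.62, 256.62], [0, 156.53], [-152.29, 152.29]. Speed limits (degrees/s): [136.94, 136.94, 159.86, 180, 180, 180].

### API

Orientations are given as [roll, pitch, yaw] about the fixed x, y, z axes, in that order (R = Rz(yaw) Ry(pitch) Rx(roll)).
In Python, from bench import * gives the robot as it stands.
- The arm moves only by the tool step_arm, never from a script. Its argument "plan" is a list of rows, each an object of numbers: "grip": the finger opening in cm, from 0 to 8.54; "tx", "ty", "tz": the shift along the tool's x, y, z in cm; "ax", "ay", "az": the turn, a rotation vector about the tool's x, y, z in degrees. In form: [{"grip": .., "tx": .., "ty": .., "tz": .., "ax": .., "ay": .., "az": ..}, ...]. A call has 1 to 8 rows; each row shifts and turns the commanded pose from where the row before left it, along the tool's axes as they then stand; what a row does not reach is not made up. A row lasts 1/12 s, in which the tool goes at most 41.7 mm and 7.16 degrees, less where a joint would pass 70% of its speed; a pose out of reach is approached as far as the arm can. A call with a gripper value outside its range is refused whole. The fingers move at their own pace and stop on an object; "newtons" is the grip in N (left out, the last holds). Time passes only in rows, so rows that do not move let the fingers close. It gives the time, the measured TCP pose, the force and the opening at its end, in the units of the state.
- sense(): the state, without advancing time (a new reading comes with each control period).
- snapshot(name): name is "scene" or "top"; returns the picture (384x512x3 uint8, red, green, blue); there is no depth.
- camera_model(name): a dict with "intrinsics" (3x3 intrinsics, pixels), "dist_coeffs" ([k1, k2, p1, p2, k3] as OpenCV has them; the pictures are not rectified), "pose" (4x4, takes a point from camera to world coordinates). Camera axes: x right, y down, z forward; pixel columns grow to the right and rows downward; lengths in mm; the calibration is good to about 2 mm. A picture is of the moment at which its call begins. camera_model takes no time and is no camera call.
- hand_in(): hands the job in, once; it reports no verdict.
The state is a dict: "time": time; "joint_pos": joint angles; "qd": joint speeds; "joint_efforts": joint torques, N m; "tool_pos": TCP position; "tcp_rot": TCP orientation; "ft_force": force on the tool from outside, world axes, zero at the start; "wrist_torque": the same for the moment, N m; "finger_gap": finger opening in mm.
Only numpy, scipy, OpenCV 4.12 (cv2) and the standard library are available. Lean on these libraries where they do the work, as an engineer would, in place of code of your own. Each camera call takes 0.05 s, during which the arm holds its last target.

### The job

On the shop counter, gently turn the wooden turntable by pushing the pegs that stand on its rim, until the jar with the red lid stands squarely behind the pink price tag, facing the customers; then leave it at rest. Only push with the fingers: do not touch, lift or knock over any jar, and leave the green tea box where it stands.

Things in the scene. Friction and masses are not known exactly. Their poses are not given: they have to be found in the camera images.
- stand: fixed foot of the turntable: dark steel disc 210 mm across and 12 mm high, with a flat arm along its own +x that carries the pink price tag. Origin: on the turning axis, on the counter (z = 0). Its +x axis points from the turning axis towards the price tag (roughly away from the robot, the customers' side): the red-lidded jar must end on this line, on the tag's side of the axis
- price_tag (a point): centre of the pink price tag, a tilted pink plate 70 mm wide whose top is 52 mm above the counter, fixed on the stand 186 mm from the turning axis, outside the disc
- turntable: round wooden disc, 274 mm across, 20 mm thick, top 40 mm above the counter. Turns endlessly either way about the vertical; needs about 2 N at a peg and stops at once when not pushed. Origin: on its axis at its underside (z = 20 mm); turns with the disc. Six pegs stand 125 mm from the axis, at 0, 60, 120, 180, 240, 300 degrees from its own x axis, anticlockwise from above
- peg_mid (a point): half-way up (z = 65 mm) one of the six alike rim pegs, the one at 0 degrees: upright, dark wood, 12 mm thick, from 40 to 90 mm above the counter. The jars stand inside the ring of pegs, reach 100 mm above the counter and leave 22 mm between their outer edge and the pegs' inner side
- jar_red_mid (a point): centre (half-way up, z = 70 mm) of the red-lidded jar: amber glass with a paper label and a red screw lid, 50 mm across, 60 mm tall, about 160 g, standing loose on the turntable about 72 mm from its axis
- jar_black_mid (a point): centre (half-way up, z = 70 mm) of the black-lidded jar: amber glass with a paper label and a black screw lid, 50 mm across, 60 mm tall, about 160 g, standing loose on the turntable about 72 mm from its axis
- jar_white_mid (a point): centre (half-way up, z = 70 mm) of the white-lidded jar: amber glass with a paper label and a white screw lid, 50 mm across, 60 mm tall, about 160 g, standing loose on the turntable about 72 mm from its axis
- jar_green_mid (a point): centre (half-way up, z = 70 mm) of the green-lidded jar: amber glass with a paper label and a green screw lid, 50 mm across, 60 mm tall, about 160 g, standing loose on the turntable about 72 mm from its axis
- tea_box_mid (a point): centre of the green tea carton, 50 x 70 x 75 mm tall, standing loose on the counter to the robot's right of the turntable
Things that resemble listed ones, but are neither listed nor needed, are in the scene too. What is shaped like the part that bears jar_white_mid but blue or purple is not meant.

How it is judged (in metres and radians):
At the end, for the whole second after the job is handed in: The red-lidded jar's centre is within 12 mm sideways of the line from the turning axis to the price tag, on the tag's side; the turntable is at rest (below 0.05 rad/s); all four jars stand upright (within 0.1 rad) on the disc, 50 to 95 mm from its axis; the tea box is within 15 mm of where it was (x of jar_red_mid in the frame of stand above 0.05 m and y of jar_red_mid in the frame of stand between -0.012 and 0.012 m and angular speed of turntable below 0.05 rad/s and horizontal distance between jar_red_mid and turntable between 0.05 and 0.095 m and angle between each of jar_red_mid, jar_black_mid, jar_white_mid, jar_green_mid's own z axis and vertical below 0.1 rad and height (world z) of jar_red_mid between 0.062 and 0.078 m and horizontal distance between jar_black_mid and turntable between 0.05 and 0.095 m and height (world z) of jar_black_mid between 0.062 and 0.078 m and horizontal distance between jar_white_mid and turntable between 0.05 and 0.095 m and height (world z) of jar_white_mid between 0.062 and 0.078 m and horizontal distance between jar_green_mid and turntable between 0.05 and 0.095 m and height (world z) of jar_green_mid between 0.062 and 0.078 m and distance of tea_box_mid from where it was at the start of the episode below 0.015 m); the robot touches nothing.
It fails at once if the robot touches a jar (more than 0.3 N) (contact force between any of the fingers, the arm and jar_red above 0.3 N or contact force between any of the fingers, the arm and jar_black above 0.3 N or contact force between any of the fingers, the arm and jar_white above 0.3 N or contact force between any of the fingers, the arm and jar_green above 0.3 N).
It fails at once if a jar is lifted more than 15 mm or tipped more than 0.35 rad (height (world z) of any of jar_red_mid, jar_black_mid, jar_white_mid, jar_green_mid above 0.085 m or angle between any of jar_red_mid, jar_black_mid, jar_white_mid, jar_green_mid's own z axis and vertical above 0.35 rad).
It fails at once if the turntable is whipped round faster than 3 rad/s (angular speed of turntable above 3 rad/s).
It fails at once if the tea box is shifted more than 20 mm (distance of tea_box_mid from where it was at the start of the episode above 0.02 m).
It also fails if it takes over 51 s, if anything falls off the work surface, if the arm or the gripper's body presses on something with over 40 N, if the wrist force passes 120 N, or if a joint passes its speed limit or range.

## Working session

There is one attempt and no reset: what is moved stays moved. The work goes in short steps, Python scripts to look and compute and a tool call to move; the robot and the scene stay as the last step left them, time stands still between calls to the robot, and variables do not carry over. Pictures are saved under pics/ and viewed, and the job is handed in when it is done.

Besides the shell and the picture viewer there is one more tool, called after "Emit:" by a JSON object that holds its "method" and its "body", one argument or row to a line. step_arm: Moves the arm, as the interface text tells. Its arguments: {"type":"object","properties":{"plan":{"type":"array","items":{"type":"object","properties":{"grip":{"type":"number"},"tx":{"type":"number"},"ty":{"type":"number"},"tz":{"type":"number"},"ax":{"type":"number"},"ay":{"type":"number"},"az":{"type":"number"}}}},"newtons":{"type":"number"}},"required":["plan"]}

```bash
mkdir -p pics
python3 - <<'E'
from bench import *
import cv2
for n in("scene","top"):
    im=snapshot(n); cv2.imwrite(f"pics/{n}0.png",cv2.cvtColor(im,cv2.COLOR_RGB2BGR))
    c=camera_model(n); print(n,c)
print(sense())
E
```

```text
scene {'intrinsics': array([[496.59780797,   0.        , 254.89784543],
       [  0.        , 496.59780797, 193.51871831],
       [  0.        ,   0.        ,   1.        ]]), 'dist_coeffs': array([-0.09973102,  0.        ,  0.        ,  0.        ,  0.        ]), 'pose': array([[ 4.06783664e-01,  7.64273027e-01, -5.00413619e-01,
         1.12466908e+03],
       [ 9.13523798e-01, -3.39633947e-01,  2.23881782e-01,
        -3.93212477e+02],
       [ 1.14935498e-03, -5.48211201e-01, -8.36339140e-01,
         1.02844308e+03],
       [ 0.00000000e+00,  0.00000000e+00,  0.00000000e+00,
         1.00000000e+00]])}
top {'intrinsics': array([[432.9437665 ,   0.        , 256.26787475],
       [  0.        , 432.9437665 , 187.98470979],
       [  0.        ,   0.        ,   1.        ]]), 'dist_coeffs': array([-0.04153,  0.     ,  0.     ,  0.     ,  0.     ]), 'pose': array([[ 1.04279985e-01, -9.71335341e-01,  2.13619617e-01,
         3.09185539e+02],
       [-9.94524759e-01, -1.03311481e-01,  1.57239038e-02,
        -1.34283454e+02],
       [ 6.79617554e-03, -2.14089687e-01, -9.76790365e-01,
         1.23235722e+03],
       [ 0.00000000e+00,  0.00000000e+00,  0.00000000e+00,
         1.00000000e+00]])}
{'time': 0.1, 'joint_pos': array([-7.46220984e+01,  7.51112384e+00,  8.53254089e+01,  9.02269644e-04,
        8.72614958e+01, -4.89444609e+00]), 'qd': array([-0.01961754, -0.06806426, -0.15486676,  0.00216645, -0.07471902,
       -0.00053098]), 'joint_efforts': array([ 9.57253724e-04, -5.70952249e+01, -5.01941228e+01, -1.79304134e-04,
        8.04205280e-03,  1.45411661e-05]), 'tool_pos': array([ 207.76640696, -562.33415694,  230.32305214]), 'tcp_rot': array([-1.79902406e+02, -9.26170063e-03,  2.02722959e+01]), 'ft_force': array([-0.15178329, -0.19350719, -0.72316247]), 'wrist_torque': array([-0.00306203, -0.03903241, -0.04086066]), 'finger_gap': 85.01413105965761}
```

View pics/scene0.png

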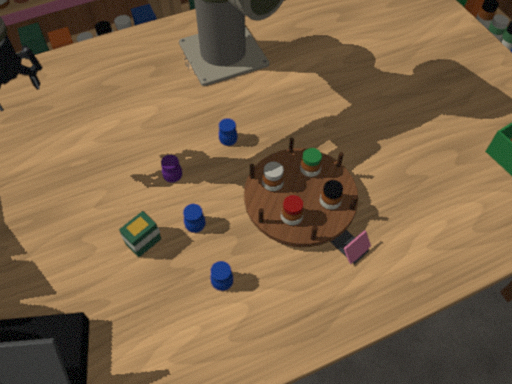

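View pics/top0.png

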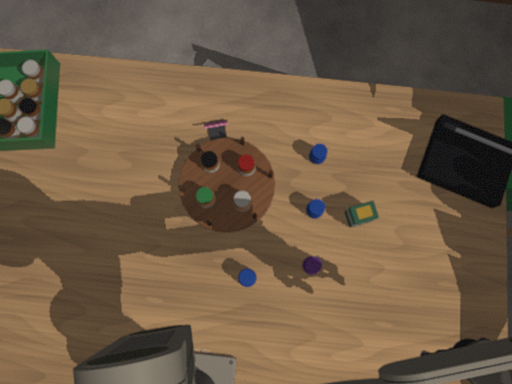

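```bash
python3 - <<'E'
import cv2
a=cv2.imread("pics/top0.png"); cv2.imwrite("pics/top0c.png",cv2.resize(a[90:290,180:400],None,fx=3.5,fy=3,interpolation=cv2.INTER_CUBIC)[:, :])
E
python3 - <<'E'
import cv2
a=cv2.imread("pics/top0.png"); cv2.imwrite("pics/top0d.png",cv2.resize(a[110:240,165:290],None,fx=4.6,fy=4.6,interpolation=cv2.INTER_CUBIC))
a=cv2.imread("pics/scene0.png"); cv2.imwrite("pics/scene0d.png",cv2.resize(a[130:270,230:380],None,fx=4.2,fy=4.2,interpolation=cv2.INTER_CUBIC))
E
```

```text
(no output)
```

View pics/top0d.png

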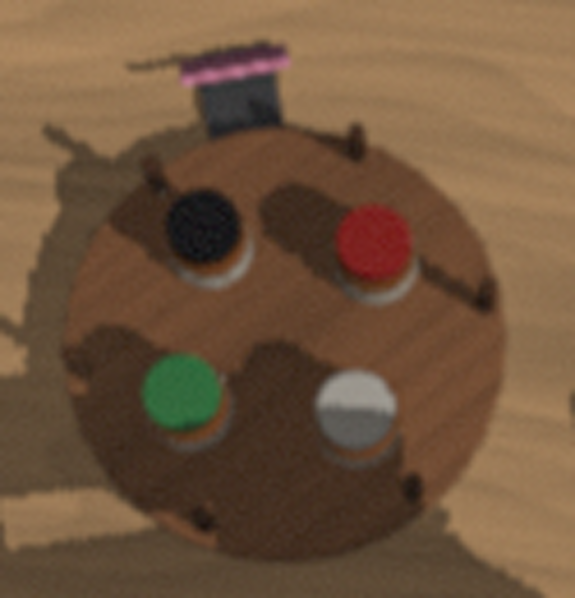

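View pics/scene0d.png

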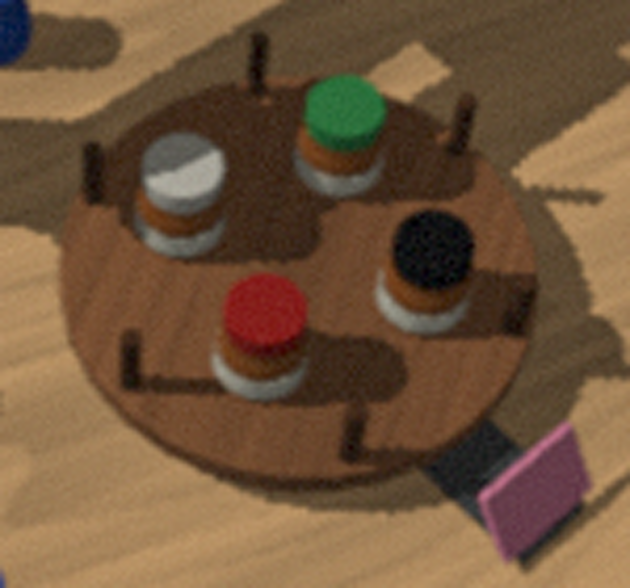

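```bash
cat > h.py <<'E'
import numpy as np,cv2
from bench import *
def w2p(n,P):
    c=camera_model(n);T=np.linalg.inv(c["pose"])
    P=np.atleast_2d(np.array(P,float))
    r,_=cv2.Rodrigues(T[:3,:3]); return cv2.projectPoints(P,r,T[:3,3],c["intrinsics"],c["dist_coeffs"])[0][:,0]
def p2w(n,px,z):
    c=camera_model(n);px=np.atleast_2d(np.array(px,float))
    u=cv2.undistortPoints(px[:,None],c["intrinsics"],c["dist_coeffs"])[:,0]
    d=np.c_[u,np.ones(len(u))]@c["pose"][:3,:3].T; o=c["pose"][:3,3]
    return (o+d*((z-o[2])/d[:,2])[:,None])[:,:2]
E
python3 - <<'E'
from h import *
T=lambda l:np.array(l)/4.6+[165,110]-.4
S=lambda l:np.array(l)/4.2+[230,130]-.4
ld=p2w("top",T([(204,227),(375,241),(182,392),(356,408)]),100);print("lids BRGW",ld.round(1))
ls=p2w("scene",S([(433,248),(266,310),(345,112),(183,170)]),100);print("scene",ls.round(1))
pt=p2w("top",T([(150,163),(357,132),(488,282),(415,483),(203,513),(74,352)]),90)
ps=p2w("scene",S([(523,283),(356,410),(131,338),(93,150),(259,40),(466,102)]),90)
c=pt.mean(0);print("pegs top",pt.round(1),c, "scene",ps.round(1),ps.mean(0))
for p,q in((pt,ld),(ps,ls)):
    c=p.mean(0)
    print("r",np.linalg.norm(p-c,axis=1).round(1),"ang",np.degrees(np.arctan2(*(p-c).T[::-1])).round(1))
    print("jars r",np.linalg.norm(q-c,axis=1).round(1),"ang",np.degrees(np.arctan2(*(q-c).T[::-1])).round(1), q.mean(0))
print("tag top",p2w("top",T([(182,75),(290,52)]),45),p2w("scene",S([(482,496),(572,425)]),52))
print("arm", p2w("top",T([(200,85),(278,80),(210,138),(282,125)]),6))
E
```

```text
lids BRGW [[623.6  20.2]
 [625.7 -81.1]
 [523.6  20.2]
 [524.8 -81.2]]
scene [[628.4  21.1]
 [627.1 -78.5]
 [527.7  20.4]
 [527.2 -79.8]]
pegs top [[ 6.625e+02  5.900e+01]
 [ 6.951e+02 -6.240e+01]
 [ 6.106e+02 -1.500e+02]
 [ 4.864e+02 -1.196e+02]
 [ 4.560e+02  3.000e-01]
 [ 5.425e+02  8.790e+01]] [575.5278136  -30.82050061] scene [[ 662.7   59. ]
 [ 695.3  -59.7]
 [ 608.5 -147.9]
 [ 487.8 -116.6]
 [ 454.3    3.6]
 [ 542.8   91.5]] [575.22794104 -28.33872547]
r [125.  123.7 124.2 125.8 123.5 123.2] ang [  45.9  -14.8  -73.6 -135.1  165.4  105.5]
jars r [70.1 71.1 72.8 71.4] ang [  46.7  -45.1  135.5 -135.2] [574.42510388 -30.46693782]
r [123.6 124.1 124.1 124.2 125.1 124.2] ang [  45.   -14.7  -74.5 -134.7  165.2  105.1]
jars r [72.6 72.2 68.1 70.4] ang [  42.9  -44.1  134.3 -133. ] [577.59341447 -29.2251764 ]
tag top [[736.21349325  54.34202328]
 [758.69886737 -11.55003144]] [[750.9073792   -9.72445021]
 [733.64948059  55.68314215]]
arm [[744.6438396   47.98576415]
 [753.42208024  -2.05800372]
 [709.39596836  36.88015763]
 [723.09536628  -8.34327308]]
```

Emit:
{"method": "step_arm", "body": {
  "plan": [
    {"grip":0,"tx":1.0,"ty":-1.0},
    {"grip":0,"tx":1.9,"ty":-2.0},
    {"grip":0,"tx":1.9,"ty":-2.0},
    {"grip":0,"tx":1.9,"ty":-2.0},
    {"grip":0,"tx":1.9,"ty":-2.0},
    {"grip":0,"tx":1.9,"ty":-2.0},
    {"grip":0,"tx":1.9,"ty":-2.0},
    {"grip":0,"tx":1.9,"ty":-2.0}
  ]
}}

```text
invalid input
```

Emit:
{"method": "step_arm", "body": {
  "plan": [
    {"grip":0,"tx":1.9,"ty":-2.0},
    {"grip":0,"tx":1.9,"ty":-2.0},
    {"grip":0,"tx":1.9,"ty":-2.0},
    {"grip":0,"tx":1.9,"ty":-2.0},
    {"grip":0,"tx":1.9,"ty":-2.0},
    {"grip":0,"tx":1.9,"ty":-2.0},
    {"grip":0,"tx":1.9,"ty":-2.0},
    {"grip":0,"tx":1.9,"ty":-2.0}
  ]
}}

```text
invalid input
```

Emit:
{"method": "step_arm", "body": {
  "plan": [
    {"grip":0,"tx":1.9,"ty":-2.0},
    {"grip":0,"tx":1.9,"ty":-2.0},
    {"grip":0,"tx":1.9,"ty":-2.0},
    {"grip":0,"tx":1.9,"ty":-2.0},
    {"grip":0,"tx":1.9,"ty":-2.0},
    {"grip":0,"tx":1.9,"ty":-2.0},
    {"grip":0,"tx":1.9,"ty":-2.0},
    {"grip":0,"tx":1.9,"ty":-2.0}
  ]
}}

```text
invalid input
```

Emit:
{"method": "step_arm", "body": {
  "plan": [
    {"az":6.6},
    {"az":6.6},
    {"az":6.6},
    {"az":6.6},
    {"az":6.6},
    {"az":6.6},
    {"az":6.6},
    {"az":6.6}
  ]
}}

```text
invalid input
```

Run:
```python
from h import *
import bench
print([x for x in dir(bench) if x[0]!='_'], getattr(bench,'grip_depth',None))
for n in("scene","top"): cv2.imwrite(f"pics/{n}1.png",cv2.resize(cv2.cvtColor(snapshot(n),cv2.COLOR_RGB2BGR)[80:300,150:400],None,fx=2.6,fy=2.6))
s=sense();print(s)
```

```text
['PlanningError', 'camera_model', 'grip_depth', 'hand_in', 'sense', 'snapshot'] 18.700000000000003
{'time': 0.2, 'joint_pos': array([-7.46203921e+01,  7.50215820e+00,  8.53067073e+01,  1.55236950e-04,
        8.72603385e+01, -4.89356621e+00]), 'qd': array([ 0.07414811, -0.0875337 , -0.24551269,  0.04934411,  0.07029741,
        0.04813817]), 'joint_efforts': array([-9.95338928e-05, -5.69319749e+01, -5.00544369e+01, -2.14735683e-04,
        1.01776491e-02, -2.91131607e-05]), 'tool_pos': array([ 207.82342868, -562.49230492,  230.59576882]), 'tcp_rot': array([-1.79931062e+02, -6.05793051e-03,  2.02731629e+01]), 'ft_force': array([-0.56731396, -0.39656182,  0.35916866]), 'wrist_torque': array([0.03364985, 0.02960978, 0.00675839]), 'finger_gap': 85.563599876247}
```

Emit:
{"method": "step_arm", "body": {
  "plan": [
    {"grip":0,"tx":1.0,"ty":-1.0,"tz":0,"ax":0,"ay":0,"az":0},
    {"grip":0,"tx":1.9,"ty":-2.0,"tz":0,"ax":0,"ay":0,"az":0},
    {"grip":0,"tx":1.9,"ty":-2.0,"tz":0,"ax":0,"ay":0,"az":0},
    {"grip":0,"tx":1.9,"ty":-2.0,"tz":0,"ax":0,"ay":0,"az":0},
    {"grip":0,"tx":1.9,"ty":-2.0,"tz":0,"ax":0,"ay":0,"az":0},
    {"grip":0,"tx":1.9,"ty":-2.0,"tz":0,"ax":0,"ay":0,"az":0},
    {"grip":0,"tx":1.9,"ty":-2.0,"tz":0,"ax":0,"ay":0,"az":0},
    {"grip":0,"tx":1.9,"ty":-2.0,"tz":0,"ax":0,"ay":0,"az":0}
  ]
}}

```text
time: 0.87
tool_pos: [290.3, -371.3, 231.1]
tcp_rot: [-180.0, 0.0, 20.3]
ft_force: [0.7, 0.4, 0.5]
finger_gap: 0.3
```

Emit:
{"method": "step_arm", "body": {
  "plan": [
    {"grip":0,"tx":1.9,"ty":-2.0,"tz":0,"ax":0,"ay":0,"az":0},
    {"grip":0,"tx":1.9,"ty":-2.0,"tz":0,"ax":0,"ay":0,"az":0},
    {"grip":0,"tx":1.9,"ty":-2.0,"tz":0,"ax":0,"ay":0,"az":0},
    {"grip":0,"tx":1.9,"ty":-2.0,"tz":0,"ax":0,"ay":0,"az":0},
    {"grip":0,"tx":1.9,"ty":-2.0,"tz":0,"ax":0,"ay":0,"az":0},
    {"grip":0,"tx":1.9,"ty":-2.0,"tz":0,"ax":0,"ay":0,"az":0},
    {"grip":0,"tx":1.9,"ty":-2.0,"tz":0,"ax":0,"ay":0,"az":0},
    {"grip":0,"tx":1.9,"ty":-2.0,"tz":0,"ax":0,"ay":0,"az":0}
  ]
}}

```text
time: 1.53
tool_pos: [377.5, -168.5, 231.3]
tcp_rot: [180.0, -0.0, 20.3]
ft_force: [0.0, 0.4, -0.6]
finger_gap: -0.3
```

Emit:
{"method": "step_arm", "body": {
  "plan": [
    {"grip":0,"tx":1.9,"ty":-2.0,"tz":0,"ax":0,"ay":0,"az":0},
    {"grip":0,"tx":1.9,"ty":-2.0,"tz":0,"ax":0,"ay":0,"az":0},
    {"grip":0,"tx":1.9,"ty":-2.0,"tz":0,"ax":0,"ay":0,"az":0},
    {"grip":0,"tx":1.9,"ty":-2.0,"tz":0,"ax":0,"ay":0,"az":0},
    {"grip":0,"tx":1.9,"ty":-2.0,"tz":0,"ax":0,"ay":0,"az":0},
    {"grip":0,"tx":1.9,"ty":-2.0,"tz":0,"ax":0,"ay":0,"az":0},
    {"grip":0,"tx":1.9,"ty":-2.0,"tz":0,"ax":0,"ay":0,"az":0},
    {"grip":0,"tx":1.0,"ty":-1.0,"tz":0,"ax":0,"ay":0,"az":0}
  ]
}}

```text
time: 2.2
tool_pos: [459.9, 23.0, 231.2]
tcp_rot: [-180.0, -0.0, 20.4]
ft_force: [-0.9, -0.5, -0.6]
finger_gap: 0.2
```

Emit:
{"method": "step_arm", "body": {
  "plan": [
    {"grip":0,"tx":0,"ty":0,"tz":0,"ax":0,"ay":0,"az":6.6},
    {"grip":0,"tx":0,"ty":0,"tz":0,"ax":0,"ay":0,"az":6.6},
    {"grip":0,"tx":0,"ty":0,"tz":0,"ax":0,"ay":0,"az":6.6},
    {"grip":0,"tx":0,"ty":0,"tz":0,"ax":0,"ay":0,"az":6.6},
    {"grip":0,"tx":0,"ty":0,"tz":0,"ax":0,"ay":0,"az":6.6},
    {"grip":0,"tx":0,"ty":0,"tz":0,"ax":0,"ay":0,"az":6.6},
    {"grip":0,"tx":0,"ty":0,"tz":0,"ax":0,"ay":0,"az":6.6},
    {"grip":0,"tx":0,"ty":0,"tz":0,"ax":0,"ay":0,"az":6.6}
  ]
}}

```text
time: 2.87
tool_pos: [459.3, 20.5, 231.1]
tcp_rot: [180.0, 0.0, -32.9]
ft_force: [0.0, 0.7, 0.1]
finger_gap: 0.0
```

Run:
```python
from h import *
for n in("scene","top"): cv2.imwrite(f"pics/{n}1.png",cv2.resize(cv2.cvtColor(snapshot(n),cv2.COLOR_RGB2BGR)[80:300,150:400],None,fx=2.6,fy=2.6))
s=sense();print(s["time"],s["tool_pos"],s["tcp_rot"],s["joint_pos"])
```

```text
2.9667 [459.2933955   20.45778826 231.17367836] [ 1.79996690e+02  1.01163786e-02 -3.26567837e+01] [-3.84521873e+00 -1.47914540e+01  1.06595880e+02  1.97595417e-03
  8.82060330e+01  1.18811503e+02]
```

View pics/scene1.png

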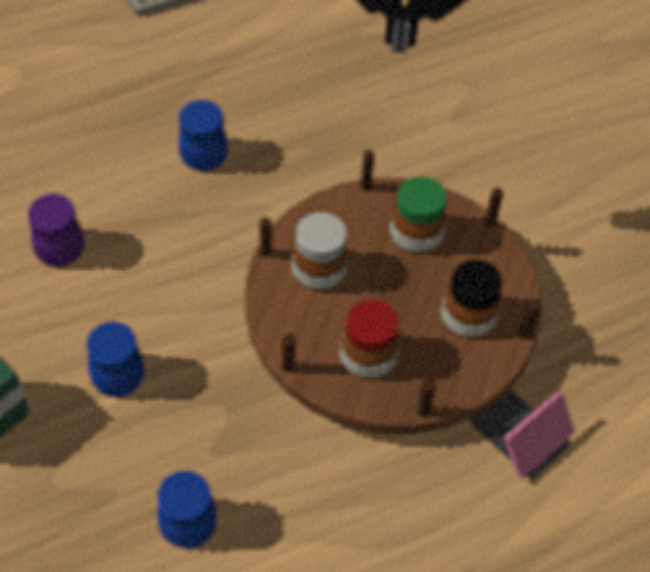

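Emit:
{"method": "step_arm", "body": {
  "plan": [
    {"grip":0,"tx":-0.4,"ty":-1.1,"tz":0,"ax":0,"ay":0,"az":0},
    {"grip":0,"tx":-0.4,"ty":-1.1,"tz":0,"ax":0,"ay":0,"az":0},
    {"grip":0,"tx":0,"ty":0,"tz":2,"ax":0,"ay":0,"az":0},
    {"grip":0,"tx":0,"ty":0,"tz":3,"ax":0,"ay":0,"az":0},
    {"grip":0,"tx":0,"ty":0,"tz":3,"ax":0,"ay":0,"az":0},
    {"grip":0,"tx":0,"ty":0,"tz":3,"ax":0,"ay":0,"az":0},
    {"grip":0,"tx":0,"ty":0,"tz":0,"ax":0,"ay":0,"az":0},
    {"grip":0,"tx":0,"ty":0,"tz":0,"ax":0,"ay":0,"az":0}
  ]
}}

```text
time: 3.63
tool_pos: [462.9, 43.7, 120.0]
tcp_rot: [179.9, 0.2, -32.4]
ft_force: [0.7, -0.2, 1.0]
finger_gap: 0.1
```

Run:
```python
from h import *
for n in("scene","top"): cv2.imwrite(f"pics/{n}2.png",cv2.resize(cv2.cvtColor(snapshot(n),cv2.COLOR_RGB2BGR)[60:280,180:380],None,fx=2.7,fy=2.7))
s=sense();print(s["time"],s["tool_pos"],s["tcp_rot"],s["joint_pos"])
p=s["tool_pos"][:2]-[575.3,-29.5];print(np.hypot(*p),np.degrees(np.arctan2(p[1],p[0])))
```

```text
3.7333 [465.65295547  43.49382341 123.29212795] [-1.79931328e+02 -1.06107603e-01 -3.24484546e+01] [-9.51422983e-01 -8.98613957e+00  1.13088097e+02  3.21711258e-03
  7.57716904e+01  1.21496181e+02]
131.7215723804763 146.34764705043602
```

View pics/scene2.png

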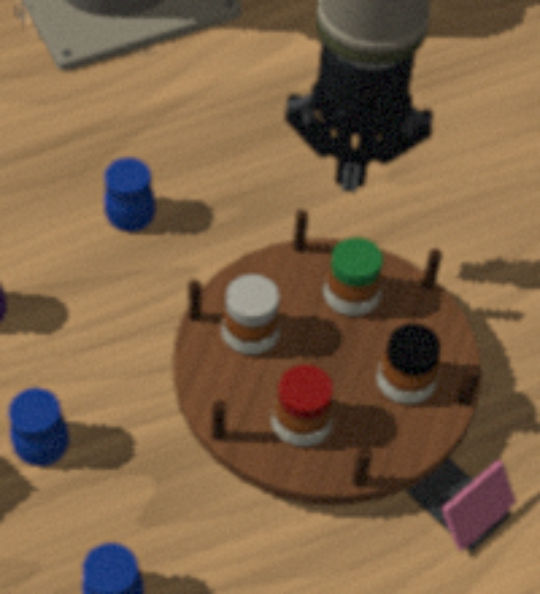

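View pics/top2.png

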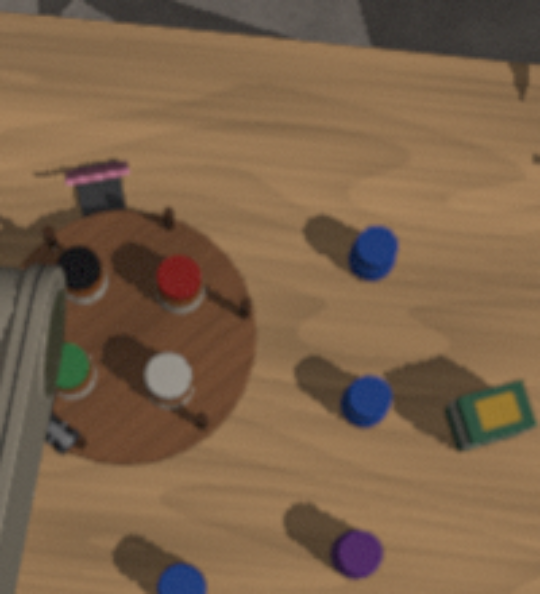

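Emit:
{"method": "step_arm", "body": {
  "plan": [
    {"grip":0,"tx":0,"ty":0,"tz":2.0,"ax":0,"ay":0,"az":0.6},
    {"grip":0,"tx":0,"ty":0,"tz":2.0,"ax":0,"ay":0,"az":0.6},
    {"grip":0,"tx":0,"ty":0,"tz":1.7,"ax":0,"ay":0,"az":0},
    {"grip":0,"tx":0,"ty":0,"tz":0,"ax":0,"ay":0,"az":0},
    {"grip":0,"tx":0,"ty":0,"tz":0,"ax":0,"ay":0,"az":0},
    {"grip":0,"tx":0,"ty":0,"tz":0,"ax":0,"ay":0,"az":0}
  ]
}}

```text
time: 4.23
tool_pos: [466.3, 43.3, 66.7]
tcp_rot: [-179.9, -0.2, -33.7]
ft_force: [-0.4, -0.2, 0.6]
finger_gap: -0.2
```

Emit:
{"method": "step_arm", "body": {
  "plan": [
    {"grip":0,"tx":0.01,"ty":0.46,"tz":0,"ax":0,"ay":0,"az":-2},
    {"grip":0,"tx":0.01,"ty":0.46,"tz":0,"ax":0,"ay":0,"az":-2},
    {"grip":0,"tx":0.01,"ty":0.46,"tz":0,"ax":0,"ay":0,"az":-2},
    {"grip":0,"tx":0.005,"ty":0.23,"tz":0,"ax":0,"ay":0,"az":-1},
    {"grip":0,"tx":0.005,"ty":0.23,"tz":0,"ax":0,"ay":0,"az":-1},
    {"grip":0,"tx":0.005,"ty":0.23,"tz":0,"ax":0,"ay":0,"az":-1},
    {"grip":0,"tx":0.005,"ty":0.23,"tz":0,"ax":0,"ay":0,"az":-1},
    {"grip":0,"tx":0.005,"ty":0.23,"tz":0,"ax":0,"ay":0,"az":-1}
  ]
}}

```text
time: 4.9
tool_pos: [453.2, 21.0, 64.9]
tcp_rot: [-180.0, -0.1, -22.6]
ft_force: [1.1, 1.1, 0.4]
finger_gap: -0.2
```

Run:
```python
from h import *
for n in("scene",): cv2.imwrite(f"pics/{n}3.png",cv2.resize(cv2.cvtColor(snapshot(n),cv2.COLOR_RGB2BGR)[80:270,210:390],None,fx=3.1,fy=3.1,interpolation=cv2.INTER_CUBIC))
s=sense();print(s["time"],s["tool_pos"],s["tcp_rot"],s["ft_force"])
p=s["tool_pos"][:2]-[575.3,-29.5];print(np.hypot(*p),np.degrees(np.arctan2(p[1],p[0])))
```

```text
4.95 [452.90379104  20.6186539   64.66825651] [-1.79987104e+02 -3.46765086e-02 -2.25691427e+01] [ 0.13677673 -0.6634127  -0.09241475]
132.2600145042898 157.73194013439647
```

View pics/scene3.png

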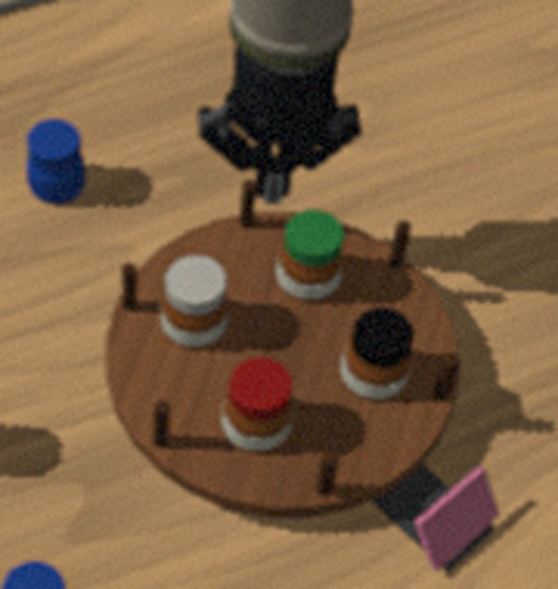

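Emit:
{"method": "step_arm", "body": {
  "plan": [
    {"grip":0,"tx":0.005,"ty":0.23,"tz":0,"ax":0,"ay":0,"az":-1},
    {"grip":0,"tx":0.005,"ty":0.23,"tz":0,"ax":0,"ay":0,"az":-1},
    {"grip":0,"tx":0.01,"ty":0.46,"tz":0,"ax":0,"ay":0,"az":-2},
    {"grip":0,"tx":0.01,"ty":0.46,"tz":0,"ax":0,"ay":0,"az":-2},
    {"grip":0,"tx":0.01,"ty":0.46,"tz":0,"ax":0,"ay":0,"az":-2},
    {"grip":0,"tx":0.01,"ty":0.46,"tz":0,"ax":0,"ay":0,"az":-2},
    {"grip":0,"tx":0.01,"ty":0.46,"tz":0,"ax":0,"ay":0,"az":-2},
    {"grip":0,"tx":0.005,"ty":0.23,"tz":0,"ax":0,"ay":0,"az":-1}
  ]
}}

```text
time: 5.62
tool_pos: [444.3, -8.2, 64.1]
tcp_rot: [180.0, 0.0, -9.6]
ft_force: [0.3, 1.2, 0.0]
finger_gap: -0.0
```

```bash
cat > look.py <<'E'
from h import *
import sys
k=sys.argv[1]
im=snapshot("scene")
cv2.imwrite(f"pics/scene{k}.png",cv2.resize(cv2.cvtColor(im,cv2.COLOR_RGB2BGR)[80:270,210:390],None,fx=3.1,fy=3.1,interpolation=cv2.INTER_CUBIC))
s=sense();print(s["time"],s["tool_pos"],s["tcp_rot"],s["ft_force"])
p=s["tool_pos"][:2]-[575.3,-29.5];print(np.hypot(*p),np.degrees(np.arctan2(p[1],p[0])))
E
python3 look.py 4
```

```text
5.6667 [444.29863386  -8.36960468  64.16738561] [ 1.79986481e+02  2.13616495e-02 -9.59330307e+00] [ 0.6288372   0.39322039 -0.65534726]
132.69457990516904 170.83716583728258
```

View pics/scene4.png

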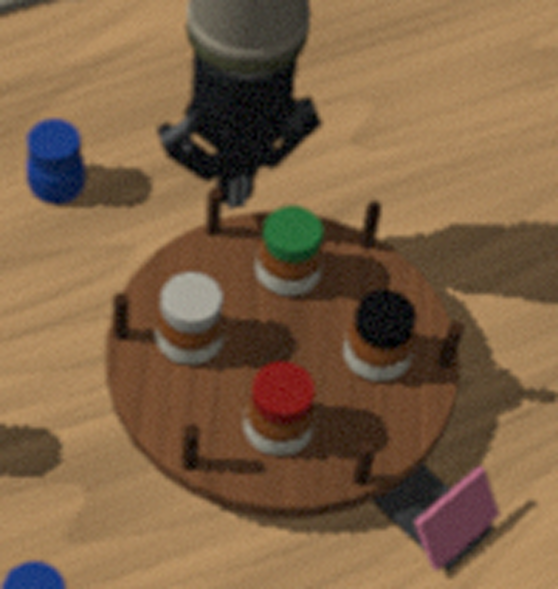

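Run:
```python
from h import *
q=p2w("scene",np.array([[284,390]])/3.1+[210,80]-.3,100)[0]-[575.3,-29.5]
print(q,np.hypot(*q),np.degrees(np.arctan2(q[1],q[0])))
```

```text
[ 64.21481862 -34.58079036] 72.93403864061113 -28.303232221599725
```

Emit:
{"method": "step_arm", "body": {
  "plan": [
    {"grip":0,"tx":0.005,"ty":0.23,"tz":0,"ax":0,"ay":0,"az":-1},
    {"grip":0,"tx":0.01,"ty":0.46,"tz":0,"ax":0,"ay":0,"az":-2},
    {"grip":0,"tx":0.02,"ty":0.69,"tz":0,"ax":0,"ay":0,"az":-3},
    {"grip":0,"tx":0.02,"ty":0.69,"tz":0,"ax":0,"ay":0,"az":-3},
    {"grip":0,"tx":0.02,"ty":0.69,"tz":0,"ax":0,"ay":0,"az":-3},
    {"grip":0,"tx":0.02,"ty":0.69,"tz":0,"ax":0,"ay":0,"az":-3},
    {"grip":0,"tx":0.01,"ty":0.46,"tz":0,"ax":0,"ay":0,"az":-2},
    {"grip":0,"tx":0.005,"ty":0.23,"tz":0,"ax":0,"ay":0,"az":-1}
  ]
}}

```text
time: 6.33
tool_pos: [444.0, -49.3, 64.1]
tcp_rot: [-180.0, 0.0, 8.4]
ft_force: [-0.4, 1.6, 0.0]
finger_gap: 0.4
```

```bash
python3 look.py 5
```

```text
6.3833 [444.06439816 -49.529146    64.13271634] [1.79997003e+02 2.85404051e-02 8.37007798e+00] [ 0.1852215  -0.29178512  0.16819922]
132.75522543464766 -171.32249289878544
```

View pics/scene5.png

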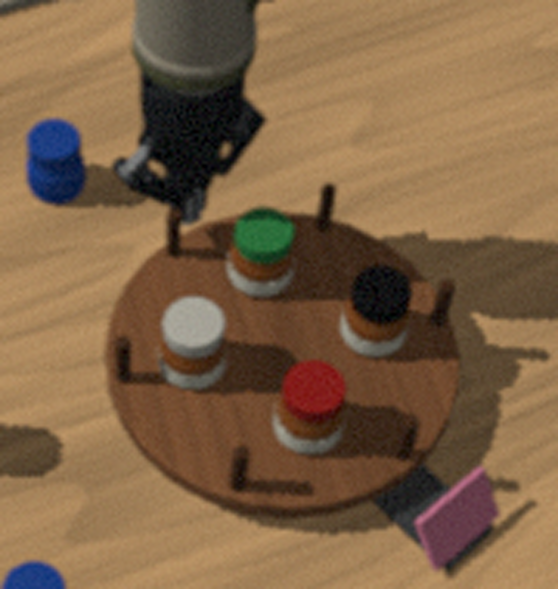

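Run:
```python
from h import *
print(p2w("scene",np.array([[55,140]])/3.1+[210,80],60),p2w("top",[[247,275]],60))
q=p2w("scene",np.array([[313,388]])/3.1+[210,80]-.3,100)[0]-[575.3,-29.5]
print(q,np.hypot(*q),np.degrees(np.arctan2(q[1],q[0])))
```

```text
[[ 325.06230527 -112.30494831]] [[ 327.37544218 -115.60670945]]
[ 71.12722771 -14.93268255] 72.6778338263193 -11.856665813358697
```

Emit:
{"method": "step_arm", "body": {
  "plan": [
    {"grip":0,"tx":0.01,"ty":0.46,"tz":0,"ax":0,"ay":0,"az":-2},
    {"grip":0,"tx":0.02,"ty":0.69,"tz":0,"ax":0,"ay":0,"az":-3},
    {"grip":0,"tx":0.02,"ty":0.69,"tz":0,"ax":0,"ay":0,"az":-3},
    {"grip":0,"tx":0.02,"ty":0.69,"tz":0,"ax":0,"ay":0,"az":-3},
    {"grip":0,"tx":0.02,"ty":0.69,"tz":0,"ax":0,"ay":0,"az":-3},
    {"grip":0,"tx":0.02,"ty":0.69,"tz":0,"ax":0,"ay":0,"az":-3},
    {"grip":0,"tx":0.02,"ty":0.69,"tz":0,"ax":0,"ay":0,"az":-3},
    {"grip":0,"tx":0.01,"ty":0.46,"tz":0,"ax":0,"ay":0,"az":-2}
  ]
}}

```text
time: 7.05
tool_pos: [460.8, -96.6, 64.1]
tcp_rot: [-180.0, 0.0, 30.4]
ft_force: [-0.8, 1.4, 0.3]
finger_gap: -0.2
```

Emit:
{"method": "step_arm", "body": {
  "plan": [
    {"grip":0,"tx":0,"ty":0,"tz":0,"ax":0,"ay":0,"az":0},
    {"grip":0,"tx":0,"ty":0,"tz":0,"ax":0,"ay":0,"az":0}
  ]
}}

```text
time: 7.22
tool_pos: [460.9, -96.4, 64.2]
tcp_rot: [-180.0, 0.0, 30.2]
ft_force: [-0.4, -0.1, -0.0]
finger_gap: 0.0
```

```bash
python3 look.py 6
```

```text
7.2667 [460.81803562 -96.29940219  64.19151071] [-1.79990914e+02  1.40892740e-02  3.01622773e+01] [0.41293811 0.41794415 1.03514162]
132.54538959287325 -149.73674614943138
```

View pics/scene6.png

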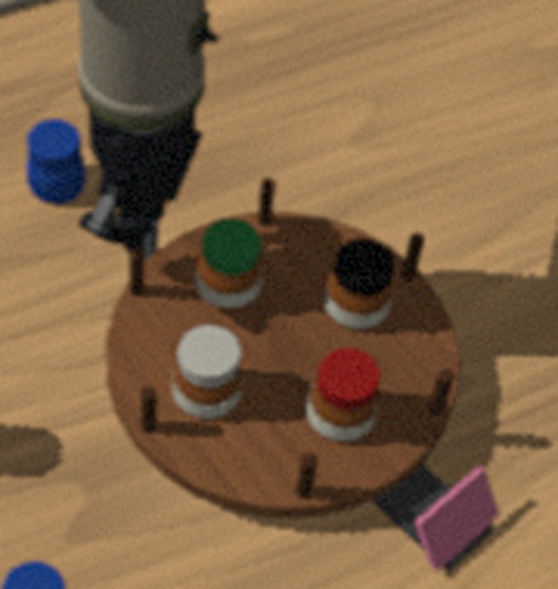

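```bash
cat > m.py <<'E'
from h import *
import sys
l=[tuple(map(float,a.split(','))) for a in sys.argv[1:]]
for a in l:
    q=p2w("scene",np.array([a[:2]])/3.1+[210,80]-.3,a[2])[0]-[575.3,-29.5]
    print(a,q.round(1),np.hypot(*q).round(1),np.degrees(np.arctan2(q[1],q[0])).round(1))
E
python3 m.py 347,376,100 210,352,100 232,246,100 363,265,100 414,238,90 267,183,90 443,377,90 307,460,90 150,393,90 420,522,52 483,474,52
```

```text
(347.0, 376.0, 100.0) [72.1 12. ] 73.1 9.5
(210.0, 352.0, 100.0) [ 13.7 -68.8] 70.1 -78.8
(232.0, 246.0, 100.0) [-66.2 -12.4] 67.3 -169.4
(363.0, 265.0, 100.0) [-10.2  69.9] 70.7 98.3
(414.0, 238.0, 90.0) [-23.1 123.1] 125.2 100.6
(267.0, 183.0, 90.0) [-117.6   43.9] 125.5 159.6
(443.0, 377.0, 90.0) [96.1 79.5] 124.7 39.6
(307.0, 460.0, 90.0) [116.9 -42.4] 124.4 -19.9
(150.0, 393.0, 90.0) [  22.2 -120. ] 122.1 -79.5
(420.0, 522.0, 52.0) [177.2  21. ] 178.4 6.7
(483.0, 474.0, 52.0) [162.1  82.2] 181.8 26.9
```

Emit:
{"method": "step_arm", "body": {
  "plan": [
    {"grip":0,"tx":0.005,"ty":0.23,"tz":0,"ax":0,"ay":0,"az":-1},
    {"grip":0,"tx":0.01,"ty":0.46,"tz":0,"ax":0,"ay":0,"az":-2},
    {"grip":0,"tx":0.01,"ty":0.46,"tz":0,"ax":0,"ay":0,"az":-2},
    {"grip":0,"tx":0.005,"ty":0.23,"tz":0,"ax":0,"ay":0,"az":-1},
    {"grip":0,"tx":0.005,"ty":0.23,"tz":0,"ax":0,"ay":0,"az":-1},
    {"grip":0,"tx":0,"ty":0,"tz":0,"ax":0,"ay":0,"az":0},
    {"grip":0,"tx":0,"ty":0,"tz":0,"ax":0,"ay":0,"az":0}
  ]
}}

```text
time: 7.85
tool_pos: [470.1, -109.8, 64.3]
tcp_rot: [180.0, -0.0, 37.2]
ft_force: [0.2, 0.2, 0.0]
finger_gap: 0.0
```

```bash
python3 look.py 7
```

```text
7.9 [ 470.05455145 -109.78543698   64.33256113] [ 1.79989408e+02 -2.48525656e-03  3.72303941e+01] [0.64571183 0.59270666 0.02763797]
132.3720356836077 -142.6621633695362
```

View pics/scene7.png

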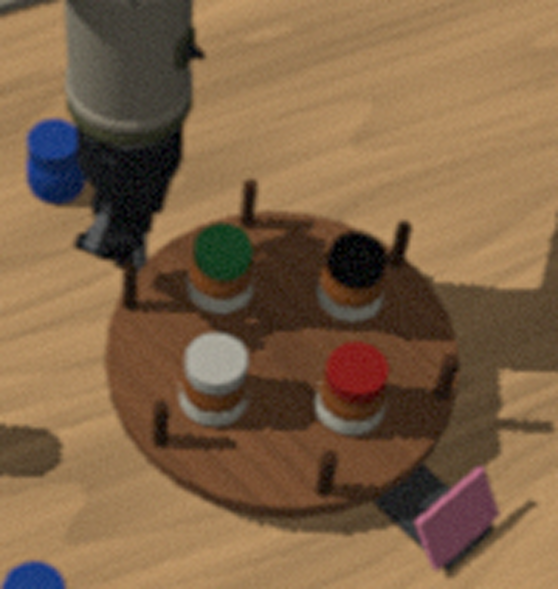

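```bash
python3 m.py 355,370,100 402,225,90 250,183,90 448,360,90 327,457,90 161,408,90
```

```text
(355.0, 370.0, 100.0) [69.9 19.7] 72.6 15.8
(402.0, 225.0, 90.0) [-37.9 120.9] 126.7 107.4
(250.0, 183.0, 90.0) [-123.1   31.6] 127.0 165.6
(448.0, 360.0, 90.0) [84.8 90.3] 123.9 46.8
(327.0, 457.0, 90.0) [120.5 -28.5] 123.8 -13.3
(161.0, 408.0, 90.0) [  36.8 -118. ] 123.6 -72.7
```

Emit:
{"method": "step_arm", "body": {
  "plan": [
    {"grip":0,"tx":-0.2,"ty":-0.8,"tz":0,"ax":0,"ay":0,"az":0},
    {"grip":0,"tx":-1,"ty":-0.8,"tz":0,"ax":0,"ay":0,"az":0},
    {"grip":0,"tx":-2,"ty":0,"tz":0,"ax":0,"ay":0,"az":0},
    {"grip":0,"tx":-2,"ty":0,"tz":-1,"ax":0,"ay":0,"az":0},
    {"grip":0,"tx":-1,"ty":0,"tz":-3,"ax":0,"ay":0,"az":0},
    {"grip":0,"tx":0,"ty":0,"tz":-3,"ax":0,"ay":0,"az":0},
    {"grip":0,"tx":0,"ty":0,"tz":-3,"ax":0,"ay":0,"az":0},
    {"grip":0,"tx":0,"ty":0,"tz":-3,"ax":0,"ay":0,"az":0}
  ]
}}

```text
time: 8.57
tool_pos: [410.2, -134.2, 195.6]
tcp_rot: [180.0, -0.0, 37.2]
ft_force: [0.3, 0.0, 0.7]
finger_gap: 0.2
```

Emit:
{"method": "step_arm", "body": {
  "plan": [
    {"grip":0,"tx":0,"ty":2,"tz":0,"ax":0,"ay":0,"az":0},
    {"grip":0,"tx":0,"ty":3,"tz":0,"ax":0,"ay":0,"az":0},
    {"grip":0,"tx":0,"ty":3,"tz":0,"ax":0,"ay":0,"az":0},
    {"grip":0,"tx":-1,"ty":3,"tz":0,"ax":0,"ay":0,"az":0},
    {"grip":0,"tx":-1,"ty":3,"tz":0,"ax":0,"ay":0,"az":0},
    {"grip":0,"tx":-1,"ty":3,"tz":0,"ax":0,"ay":0,"az":0},
    {"grip":0,"tx":-1,"ty":3,"tz":0,"ax":0,"ay":0,"az":0},
    {"grip":0,"tx":0,"ty":0,"tz":0,"ax":0,"ay":0,"az":0}
  ]
}}

```text
time: 9.23
tool_pos: [500.4, -322.0, 193.3]
tcp_rot: [180.0, 0.1, 37.1]
ft_force: [-0.2, 0.2, -0.0]
finger_gap: -0.1
```

```bash
python3 look.py 8
python3 - <<'E'
from h import *
a=cv2.cvtColor(snapshot("top"),cv2.COLOR_RGB2BGR); cv2.imwrite("pics/top8.png",cv2.resize(a[110:240,165:290],None,fx=4.6,fy=4.6,interpolation=cv2.INTER_CUBIC))
E
```

```text
9.2833 [ 499.9411548  -319.73401924  193.29283112] [-1.79936666e+02  3.85449534e-02  3.71129954e+01] [-0.31691409  0.72451781 -0.08168467]
299.8578687862674 -104.55535356805731
```

View pics/scene8.png

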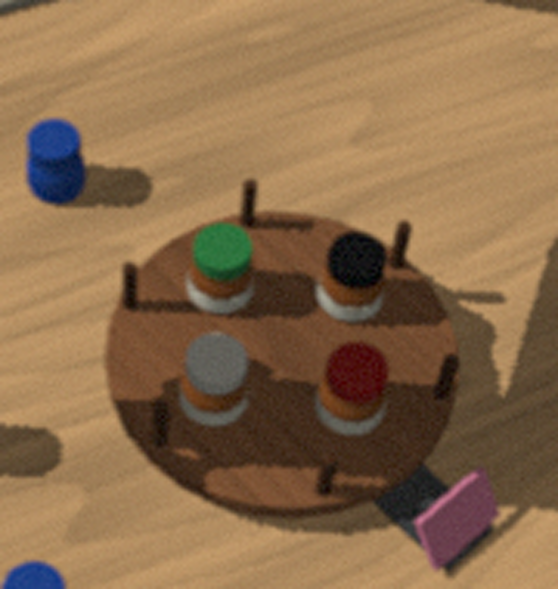

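View pics/top8.png

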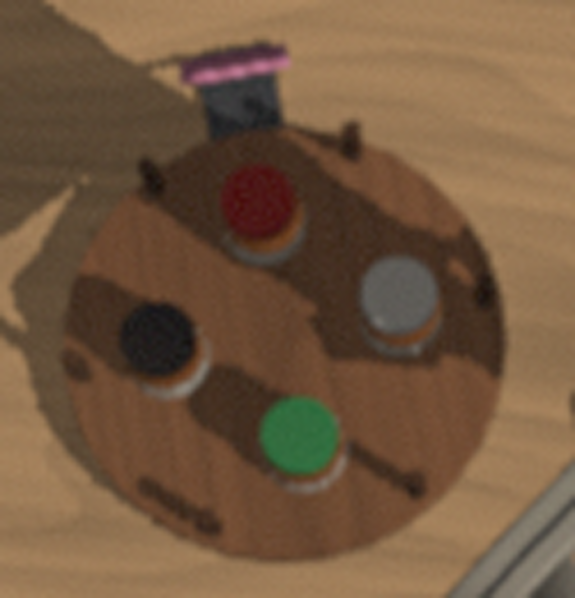

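Run:
```python
from h import *
T=lambda l:np.array(l)/4.6+[165,110]-.4
L=p2w("top",T([(259,202),(158,340),(300,436),(399,295)]),100)
c=np.array([575,-30.6])
for n,q in zip("RBGW",L-c): print(n,np.hypot(*q).round(1),np.degrees(np.arctan2(q[1],q[0])).round(1))
t=p2w("top",T([(236,64)]),47)[0]-c;print("tag",np.hypot(*t),np.degrees(np.arctan2(t[1],t[0])))
s=snapshot("scene");cv2.imwrite("pics/s9.png",cv2.cvtColor(s,cv2.COLOR_RGB2BGR))
```

```text
R 70.3 16.9
B 72.3 107.9
G 72.8 -163.8
W 70.9 -74.0
tag 179.00343582165624 16.798144235730927
```

View pics/s9.png

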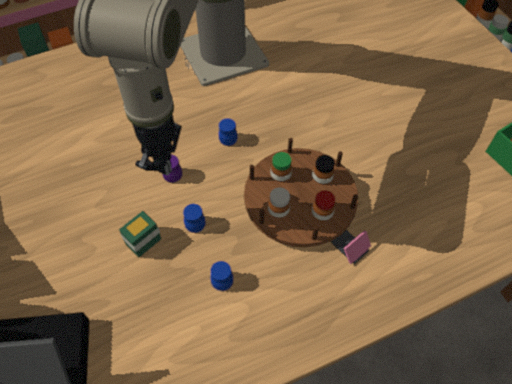

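The red jar is at about 16–17° and the tag at about 17°. The tea box has not moved, all jars stand upright, and the arm is clear.

```bash
python3 -c "
from bench import *
print(hand_in())"
```

```text
the job is handed in; nothing more can be done
None
```

I turned the turntable about 61° anticlockwise by pushing one rim peg with the closed fingertips. The red-lidded jar now stands behind the pink price tag. I then backed the arm off and handed the job in at about 9.3 s.

| Last check | Top camera | Scene camera |
|---|---|---|
| Red jar bearing from the axis | 16.9° | 15.8° (picture taken just before backing off) |
| Price tag bearing | 16.8° | about 17.4° (measured at the start) |

- **Alignment:** the worst mismatch between the two cameras is about 1.6°. That puts the jar at most about 2 mm off the line, against the 12 mm allowed.
- **Jars:** all four looked upright on the disc, 70 to 73 mm from its axis.
- **Tea box:** it sits at the same pixels as in the first picture, by eye only.
- **Arm:** it ended clear, with the fingertips at a height of 193 mm. I saw no contact with a jar, and the force readings taken between moves stayed within about 2 N.
- **Rest:** I did not measure the turntable's speed directly. Its peg and jar positions looked the same in the pictures before and after backing off.

The first batch of move calls was refused as invalid input because I had left some fields out, so the arm did not move.

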